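# Set the laser head height with a feeler gauge

### The arm

A 6-joint arm with a two-finger parallel gripper is mounted at the origin on the work surface. World frame = base frame: x ahead of the robot, y to its left, z up, the work surface at z = 0. Lengths are in mm, angles in rad, forces in N, time in s.
With the tool pointing down it reaches from about 250 to 725 mm from the base axis. Payload 4 kg.
Tool frame: the origin (TCP) lies at the very end of the fingers, on their centre line; the grasp point (between the pads) lies 19 mm behind it; z points along the fingers, y is the direction in which the jaws open and shut (so a half turn about z gives the same grasp; the last joint's range is limited). The gripper opens to 85 mm and grips with 20 to 120 N. Pads are 22 mm wide; open, the fingers measure 114 mm over their backs; the gripper's body (76 mm by 85 mm) begins 54 mm behind the grasp point. The pads swing forward as they close: fully open they stand 13 mm farther back than shut.
Start: joints at [-1.307, 0.241, 0.005, 1.335, 0, 1.571], TCP at [130.374, -482.703, 231.306] pointing down, gripper open.
Joint ranges: [-2.72, 2.72], [-1.05, 1.87], [-1.09, 1.28], [-1.99, 2.15], [-1.42, 1.44], [-3.14, 3.14]. Speed limits (rad/s): [2.79, 2.79, 3.14, 3.14, 3.14, 3.14].

### API

Orientations are given as a rotation vector (axis times angle).
In Python, from station import robot, viewer gives the robot as it stands. The module is installed in compiled form; this text tells all that it offers.
- The arm moves only by the tool play_rows, never from a script. Its argument "increments" is a list of rows, each a list of 4 numbers: the shift along the tool's x, y, z in mm, then the turn about the tool's z in degrees. In form: [[tx, ty, tz, yaw], ...]. A call has 1 to 20 rows; each row is the pose to reach, as a shift and turn from the pose commanded when the call began, along the tool's axes at that moment; what a row does not reach only later rows make up. A row lasts 1/8 s, in which the tool goes at most 62.5 mm and 10.7 degrees, less where a joint would pass 70% of its speed; a pose out of reach is approached as far as the arm can. A call with a gripper value outside its range is refused whole. "jaw" is the opening, from 0 (shut) to 1 (fully open), set as the call begins (left out, the last holds). The fingers move at their own pace and stop on an object; the grip force is fixed at half the most. Time passes only in rows, so rows that repeat a pose let the fingers close. It gives the time, the measured TCP pose, the force and the opening at its end, in the units of the state.
- robot.observe(): the state, without advancing time (a new reading comes with each control period).
- viewer.grab_frame(name): name is "scene" or "top"; returns a dict with "pixels" (400x640x3 uint8, red, green, blue), "fx", "fy", "cx", "cy" (pixels), "view" (4x4, takes a point from world to camera coordinates). Camera axes: x right, y down, z forward; pixel columns grow to the right and rows downward; lengths in mm; the calibration is good to about 2 mm. A picture is of the moment at which its call begins. There is no depth.
- robot.job_done(): hands the job in, once; it reports no verdict.
The state is a dict: "time": time; "joint_pos": joint angles; "joint_velocities": joint speeds; "joint_torque": joint torques, N m; "tool_pos": TCP position; "eef_rot": TCP orientation; "ft_force": force on the tool from outside, world axes, zero at the start; "wrist_torque": the same for the moment, N m; "grip_width": finger opening in mm.
Only numpy, scipy, OpenCV 4.12 (cv2) and the standard library are available. Lean on these libraries where they do the work, as an engineer would, in place of code of your own. Each camera call takes 0.05 s, during which the arm holds its last target.

### The job

Set the focus height of the laser engraver's head with the 6 mm feeler gauge: slide its blade flat on the plywood under the nozzle, then turn the knob on top of the head until the blade is lightly nipped and just drags when you pull it, and let go of it so; never clamp it hard. Leave the knob at that setting, draw the gauge out from under the nozzle against the drag and let it lie flat on the plywood in front of the head, without disturbing the offcut and weights there.

Things in the scene. Friction and masses are not known exactly. Their poses are not given: they have to be found in the camera images.
- gauge: the feeler gauge, 70 g: a 6 mm thick, 20 mm wide bare aluminium blade running along its +x, with a black upright grip at its other end (36 long, 14 wide across y, 34 high). Origin: centre of the grip's underside, level with the blade's underside. Held and pulled by the grip, a rightly nipped blade resists with about 1 to 4 N, a loose one with under 0.5 N
- gauge_tip (a point): middle of the blade's free end, at its underside, 118 mm ahead (+x) of the gauge's origin; axes as the gauge's
- spot (a point): fixed point on top of the plywood sheet (27 mm over the bench) straight under the nozzle (16 mm across). x points level from the open front of the machine in under the head (the gauge goes in along it), y to the left, z up. The sheet reaches 175 mm to -x and 150 mm to each side; frame rails round it are 60 mm high. Module and nozzle reach 22 mm to -x of the nozzle axis
- knob_mid (a point): fixed point on the axis of the height knob, at its half height, 163 mm above and 30 mm behind (+x) the spot; axes as spot's
- knob: round ribbed aluminium knob, upright, 32 mm across, 30 mm high, free all round, on a plate 6 mm below it; the highest thing of the head. It turns about z, stays at its height, takes 0.06 Nm and stays where left. Anticlockwise seen from above lowers the head 12 mm per turn; it starts near its upper end, with about 4 rad to go down. Origin: centre of its underside
- carriage: black lead-nut carriage behind the laser module, moved up and down by the knob; it carries clamp, module and nozzle. Origin: its centre. The module's height in its clamp is not known: the nozzle's flat end is 68 mm below this origin, give or take 2 mm. The module is sprung: once on the blade it yields upward and nips with 5 N per mm of further lowering; each N of nip gives roughly 0.6 N of pull
- offcut: plywood offcut, 60 x 45 x 12 mm, lying on the sheet beside the gauge's way in; bystander. Origin: centre of its underside
- weight0: small steel hold-down weight, 28 mm across, 34 mm high, on the sheet behind the head, right; bystander. Origin: centre of its underside
- weight1: the same steel weight behind the head, left; bystander
Things that resemble listed ones, but are neither listed nor needed, are in the scene too. Leave any pink, red or yellow look-alike of the gauge alone.

How it is judged:
By the outcome, as a careful person would: the job done as asked, in the order asked, and still so for the second after the job is handed in, with the robot touching nothing.
It also fails if it takes over 72 s, if anything falls off the work surface, if the arm or the gripper's body presses on something with over 40 N, if the wrist force passes 120 N, or if a joint passes its speed limit or range.

## Working session

There is one attempt and no reset: what is moved stays moved. The work goes in short steps, Python scripts to look and compute and a tool call to move; the robot and the scene stay as the last step left them, time stands still between calls to the robot, and variables do not carry over. Pictures are saved under pics/ and viewed, and the job is handed in when it is done.

Besides the shell and the picture viewer there is one more tool, called after "Request:" in YAML: its name, and indented under it one key for each argument. play_rows: Moves the arm, as the interface text tells. Its arguments: {"type":"object","properties":{"increments":{"type":"array"},"jaw":{"type":"number"}},"required":["increments"]}

```bash
mkdir -p pics; python3 - <<'E'
from station import robot, viewer
import cv2, numpy as np, pickle
print(robot.observe())
for n in ("scene","top"):
    f=viewer.grab_frame(n); pickle.dump(f,open(f"{n}0.pkl","wb"))
    cv2.imwrite(f"pics/{n}0.png",f["pixels"][:,:,::-1]); print(n,f["fx"],f["fy"],f["cx"],f["cy"]);print(np.round(f["view"],3).tolist())
E
```

```text
{'time': 0.0, 'joint_pos': array([-1.30702772e+00,  2.41408116e-01,  3.65233708e-03,  1.33522505e+00,
       -1.95919431e-05,  1.57079640e+00]), 'joint_velocities': array([-4.80661274e-05, -1.10298352e-03, -3.87521197e-04,  5.00562604e-04,
        3.45665208e-04, -5.56735390e-04]), 'joint_torque': array([-2.66909221e-03, -3.72320652e+01,  2.52405918e+01,  1.69915828e-02,
       -8.87130795e-05,  1.73854471e-05]), 'tool_pos': array([ 130.17789228, -482.05441026,  230.3879896 ]), 'eef_rot': array([-3.11216644e+00, -4.12842186e-01,  4.81414485e-04]), 'ft_force': array([ 0.66620973, -0.18910721, -0.61883505]), 'wrist_torque': array([ 0.00531912,  0.0482436 , -0.02802449]), 'grip_width': 85.40994770288268}
scene 402.5747539257999 402.5747539257999 323.6286873141509 193.9753091858154
[[0.421, 0.907, 0.002, -109.71], [0.658, -0.304, -0.689, -310.169], [-0.624, 0.292, -0.725, 1317.511], [0.0, 0.0, 0.0, 1.0]]
top 397.9430938105855 397.9430938105855 318.1180895966521 194.5763969505359
[[-0.002, -1.0, 0.003, -111.979], [-0.996, 0.002, -0.087, 555.918], [0.087, -0.003, -0.996, 1074.489], [0.0, 0.0, 0.0, 1.0]]
```

View pics/scene0.png

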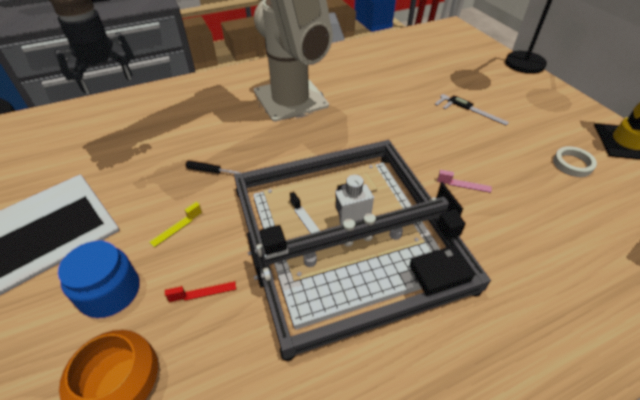

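View pics/top0.png

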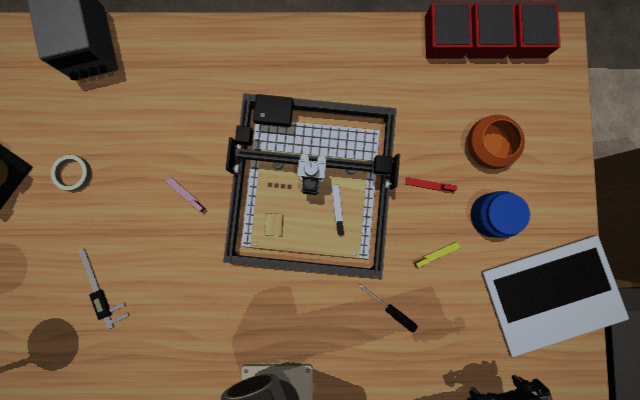

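The engraver sits mid-table. In the top view the gauge's blade runs about (337,185)–(340,222), its grip is at (340,228), the head is at (311,170) and the offcut at (274,224). I'll enlarge these areas next.

```bash
python3 - <<'E'
import cv2
t=cv2.imread("pics/top0.png"); s=cv2.imread("pics/scene0.png")
cv2.imwrite("pics/topc.png",cv2.resize(t[140:270,220:400],None,fx=4.4,fy=4.4,interpolation=cv2.INTER_CUBIC))
cv2.imwrite("pics/scc.png",cv2.resize(s[140:280,240:440],None,fx=4,fy=4,interpolation=cv2.INTER_CUBIC))
E
```

```text
(no output)
```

View pics/topc.png

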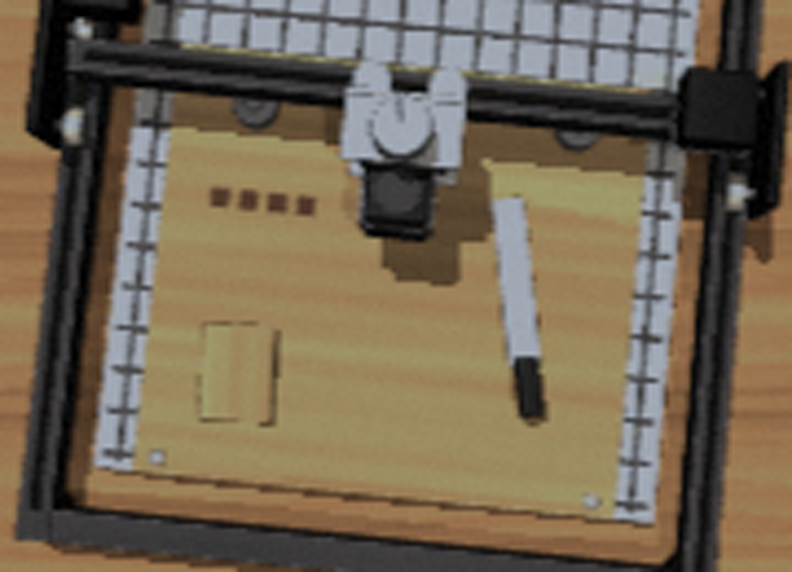

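View pics/scc.png

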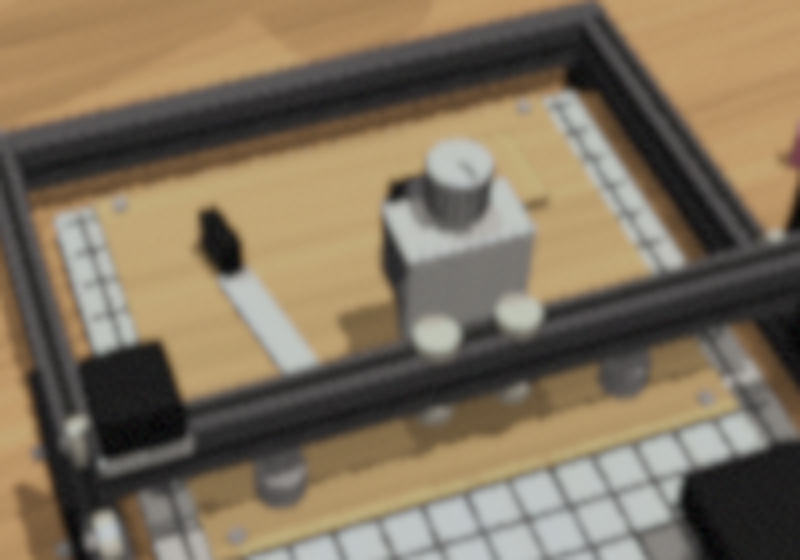

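```bash
cat > h.py <<'E'
import numpy as np, pickle
def load(n): return pickle.load(open(n+".pkl","rb"))
def ray(f,u,v):
    V=np.array(f["view"]);R=V[:3,:3];c=-R.T@V[:3,3]
    d=R.T@np.array([(u-f["cx"])/f["fx"],(v-f["cy"])/f["fy"],1]);return c,d/np.linalg.norm(d)
def onz(f,u,v,z):
    c,d=ray(f,u,v);return c+d*(z-c[2])/d[2]
def tri(f,p,g,q):
    c,d=ray(f,*p);e,h=ray(g,*q)
    s=np.linalg.lstsq(np.stack([d,-h],1),e-c,rcond=None)[0]
    a=c+d*s[0];b=e+h*s[1];return (a+b)/2,np.linalg.norm(a-b)
def proj(f,P):
    V=np.array(f["view"]);q=V[:3,:3]@np.array(P)+V[:3,3];return np.array([f["cx"]+f["fx"]*q[0]/q[2],f["cy"]+f["fy"]*q[1]/q[2]])
E
python3 - <<'E'
from h import *
T=load("top0");S=load("scene0")
t=lambda x,y:(220+(x+.5)/4.4-.5,140+(y+.5)/4.4-.5)
s=lambda x,y:(240+(x+.5)/4-.5,140+(y+.5)/4-.5)
np.set_printoptions(precision=1,suppress=True)
for n,a,b in [("screwFL",(157,457),(523,106)),("screwFR",(591,501),(120,203)),("knobtop",(402,124),(460,164)),
  ("grip back end top",(533,420),(207,213)),("grip front top",(524,360),(232,262)),("blade/grip",(524,357),(233,273)),("offcut",(237,372),None)]:
    print(n, tri(T,t(*a),S,s(*b)) if b else "", "top@27",onz(T,*t(*a),27))
for n,a in [("tipR",(523,198)),("tipL",(494,203)),("tip",(508,200)),("bl",(524,357)),("bladeL",(512,358)),("bladeR",(540,355))]: print(n,onz(T,*t(*a),33))
E
```

```text
screwFL (array([422.6,  58. ,  32.8]), np.float64(1.3838759306749315)) top@27 [422.1  58.3  27. ]
screwFR (array([ 394.9, -209.1,   31.9]), np.float64(1.4463565326934538)) top@27 [ 394.4 -210.2   27. ]
knobtop (array([602.8, -95.3, 204.2]), np.float64(1.8493887330442291)) top@27 [630.  -93.6  27. ]
grip back end top (array([ 445.3, -171.6,   54.4]), np.float64(3.3269673314870607)) top@27 [ 444.3 -174.7   27. ]
grip front top (array([ 481. , -168.6,   45.9]), np.float64(0.5339389817190152)) top@27 [ 481.5 -169.4   27. ]
blade/grip (array([ 483. , -169.1,   38.5]), np.float64(0.6508074772654884)) top@27 [ 483.4 -169.4   27. ]
offcut  top@27 [474.4   9.2  27. ]
tipR [ 582.3 -169.1   33. ]
tipL [ 579.2 -151.    33. ]
tip [ 581.  -159.8   33. ]
bl [ 483.2 -169.1   33. ]
bladeL [ 482.6 -161.7   33. ]
bladeR [ 484.4 -179.    33. ]
```

```bash
cat >> h.py <<'E'
from scipy.spatial.transform import Rotation as Ro
def goto(o,P,yaw):
    R=Ro.from_rotvec(o["eef_rot"]).as_matrix()
    cy=np.arctan2(R[1,0],R[0,0])
    d=R.T@(np.array(P)-o["tool_pos"])
    print("at",np.round(o["tool_pos"],1),"yaw",round(cy,3),"tilt",np.round(R[:,2],4),"-> rel",np.round(d,1),"turn deg",round(np.degrees(-(yaw-cy)),1))
E
python3 - <<'E'
from h import *
from station import robot
o=robot.observe(); print(o["ft_force"],o["wrist_torque"])
goto(o,(463.4,-172,120),0.105); goto(o,(463.4,-172,32),0.105)
E
```

```text
[0.04370939 0.40937906 0.50489396] [-0.01205549 -0.00967959  0.02924564]
at [ 130.2 -482.2  230.5] yaw 0.264 tilt [-5.0e-04  1.9e-03 -1.0e+00] -> rel [ 402.5 -212.4  110.9] turn deg 9.1
at [ 130.2 -482.2  230.5] yaw 0.264 tilt [-5.0e-04  1.9e-03 -1.0e+00] -> rel [ 402.5 -212.2  198.9] turn deg 9.1
```

Request:
play_rows:
  increments:
    - [402.5,-212.4,111,9.1]
    - [402.5,-212.4,111,9.1]
    - [402.5,-212.4,111,9.1]
    - [402.5,-212.4,111,9.1]
    - [402.5,-212.4,111,9.1]
    - [402.5,-212.4,111,9.1]
    - [402.5,-212.4,111,9.1]
    - [402.5,-212.4,111,9.1]
    - [402.5,-212.4,111,9.1]
    - [402.5,-212.4,111,9.1]
  jaw: 0.45

```text
time: 1.35
tool_pos: [462.9, -172.8, 120.0]
eef_rot: [-3.137, -0.165, 0.002]
ft_force: [-0.1, 0.0, -0.4]
grip_width: 38.5
```

```bash
python3 - <<'E'
from h import *
from station import robot,viewer
import cv2
for n in ("scene","top"):
    f=viewer.grab_frame(n); pickle.dump(f,open(f"{n}1.pkl","wb"))
    c=f["pixels"][:,:,::-1]; c=c[100:280,240:440] if n=="scene" else c[120:290,220:400]
    cv2.imwrite(f"pics/{n}1.png",cv2.resize(c,None,fx=3.3,fy=3.3,interpolation=cv2.INTER_CUBIC))
o=robot.observe(); print(o["time"],o["joint_pos"],o["grip_width"],o["ft_force"])
goto(o,(463.4,-172,32),0.105)
E
```

```text
1.45 [-3.58526349e-01  3.07992242e-01 -2.05787012e-01  1.05713796e+00
 -2.41979809e-04  2.67973963e+00] 38.51202251578005 [-0.06568398  0.626059   -0.16031513]
at [ 462.8 -173.5  120.5] yaw 0.103 tilt [-2.e-04 -2.e-04 -1.e+00] -> rel [ 0.7 -1.5 88.5] turn deg -0.1
```

View pics/scene1.png

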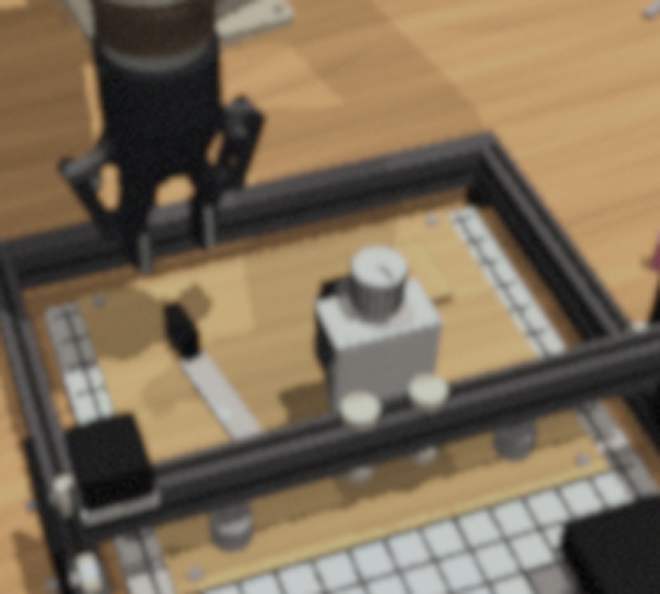

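View pics/top1.png

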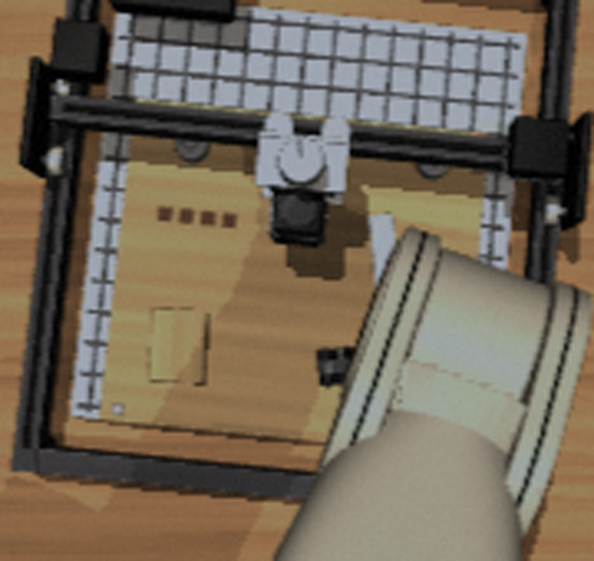

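The gripper hovers in line with the gauge's grip; the knob top is at about (380,265) in the scene crop. I'll go down and close.

Request:
play_rows:
  increments:
    - [0.5,-1,45,0]
    - [0.5,-1,87,0]
    - [0.5,-1,87,0]

```text
time: 1.82
tool_pos: [460.3, -171.5, 31.0]
eef_rot: [-3.135, -0.161, 0.011]
ft_force: [-1.3, 0.5, 1.1]
grip_width: 38.3
```

Request:
play_rows:
  increments:
    - [0,0,0,0]
    - [0,0,0,0]
    - [0,0,0,0]
    - [0,0,0,0]
  jaw: 0

```text
time: 2.33
tool_pos: [465.5, -172.5, 35.4]
eef_rot: [3.135, 0.164, 0.006]
ft_force: [-0.9, -0.8, 6.9]
grip_width: 13.3
```

```bash
python3 - <<'E'
from h import *
from station import robot,viewer
import cv2
f=viewer.grab_frame("scene")
c=f["pixels"][:,:,::-1][100:280,240:440]
cv2.imwrite("pics/s2.png",cv2.resize(c,None,fx=3.3,fy=3.3,interpolation=cv2.INTER_CUBIC))
o=robot.observe(); print(o["time"],o["grip_width"],o["ft_force"],o["wrist_torque"])
goto(o,(475.5,-82,40),-0.103)
E
```

```text
2.375 13.08647698220875 [-0.23755858 -0.05147803  6.4916733 ] [-0.13119234  0.19454977 -0.08060255]
at [ 465.5 -172.5   35.4] yaw 0.105 tilt [ 0.0037 -0.0021 -1.    ] -> rel [ 19.4 -89.   -4.8] turn deg 11.9
```

View pics/s2.png

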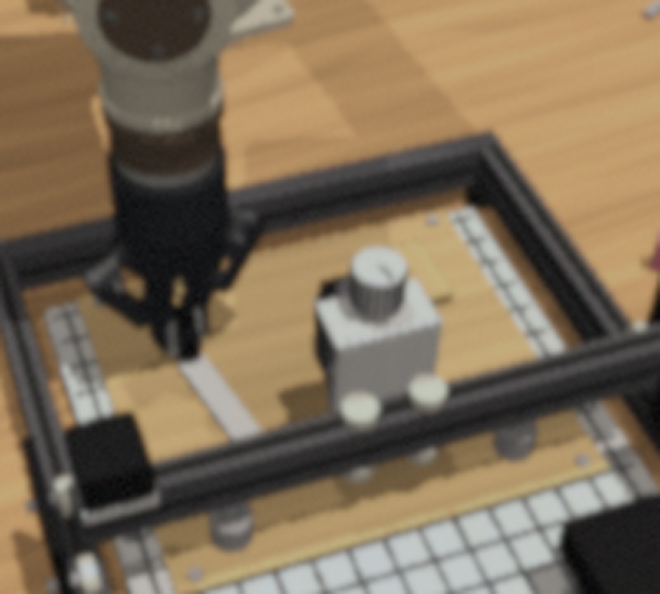

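Request:
play_rows:
  increments:
    - [0,0,-2,0]
    - [0,0,-4,0]
    - [-25,0,-4,0]
    - [-50,0,-4,0]
    - [-50,0,-4,0]

```text
time: 3.0
tool_pos: [412.2, -176.4, 37.0]
eef_rot: [-3.136, -0.163, 0.004]
ft_force: [0.6, -0.4, -0.2]
grip_width: 13.2
```

```bash
python3 - <<'E'
from h import *
from station import robot,viewer
o=robot.observe(); print(o["time"],o["grip_width"],o["ft_force"],o["wrist_torque"])
M=lambda x,y:np.array([573,-92.2])+x*np.array([.9947,-.103])+y*np.array([.103,.9947])
goto(o,(*M(-148,0),39),-0.103)
E
```

```text
3.0 13.189573914828575 [ 0.64494364 -0.44496859 -0.22199381] [-0.041749   -0.02877007  0.07223461]
at [ 412.2 -176.4   37. ] yaw 0.104 tilt [-0.0024  0.0011 -1.    ] -> rel [ 23.9 -97.5  -1.9] turn deg 11.9
```

Request:
play_rows:
  increments:
    - [0,-25,-1,3]
    - [6,-55,-1,7]
    - [16,-85,-1,11]
    - [24,-97.5,-1,12]
    - [24,-97.5,-1,12]
    - [24,-97.5,-1,12]

```text
time: 3.75
tool_pos: [428.2, -77.7, 38.3]
eef_rot: [3.137, -0.163, 0.0]
ft_force: [-0.7, 0.5, -0.0]
grip_width: 12.9
```

```bash
python3 - <<'E'
from h import *
from station import robot,viewer
import cv2
for n in ("scene","top"):
    f=viewer.grab_frame(n); pickle.dump(f,open(f"{n}3.pkl","wb"))
    c=f["pixels"][:,:,::-1]; c=c[140:260,260:400] if n=="scene" else c[140:270,220:400]
    cv2.imwrite(f"pics/{n}3.png",cv2.resize(c,None,fx=4.4,fy=4.4,interpolation=cv2.INTER_CUBIC))
o=robot.observe(); print(o["time"],o["grip_width"],o["ft_force"],o["wrist_torque"])
M=lambda x,y:np.array([573,-92.2])+x*np.array([.9947,-.103])+y*np.array([.103,.9947])
goto(o,(*M(-148,0),38),-0.103)
goto(o,(*M(-98,0),36),-0.103)
E
```

```text
3.85 12.631202935744051 [ 1.14096132  0.600741   -1.18991573] [ 0.00111158  0.04612705 -0.02720132]
at [427.8 -77.9  38.2] yaw -0.105 tilt [-2.e-04 -1.e-04 -1.e+00] -> rel [-2.1 -0.8  0.2] turn deg -0.1
at [427.8 -77.9  38.2] yaw -0.105 tilt [-2.e-04 -1.e-04 -1.e+00] -> rel [47.9 -0.9  2.2] turn deg -0.1
```

View pics/scene3.png

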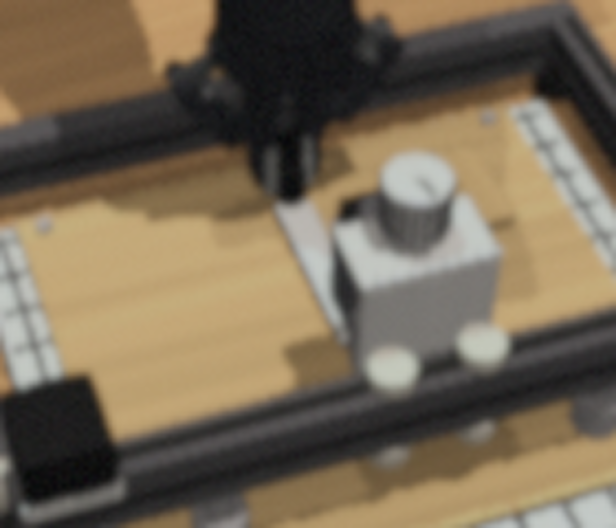

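View pics/top3.png

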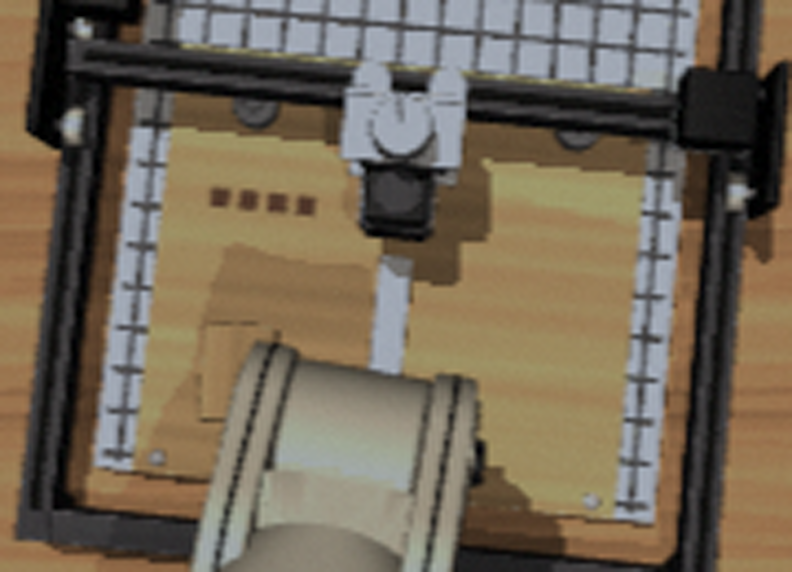

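```bash
python3 - <<'E'
from h import *
T=load("top3");S=load("scene3")
t=lambda x,y:(220+(x+.5)/4.4-.5,140+(y+.5)/4.4-.5)
s=lambda x,y:(260+(x+.5)/4.4-.5,140+(y+.5)/4.4-.5)
np.set_printoptions(precision=1,suppress=True)
def inM(p): d=p[:2]-np.array([573,-92.2]);return np.array([d@[.9947,-.103],d@[.103,.9947]])
for n,p,z in [("tip",(396,259),35),("tipL",(380,257),35),("tipR",(412,260),35),("bl",(388,370),35),("blL",(371,370),35),("blR",(406,372),35),("modFL",(364,236),130),("modFR",(431,240),130),("knob",(402,124),205),
 ("plateL",(342,158),169),("plateR",(462,170),169)]:
    w=onz(T,*t(*p),z);print(n,w,inM(w))
print(tri(T,t(402,124),S,s(419,182)))
for p in [(157,457),(591,501)]: w=onz(T,*t(*p),28);print(w,inM(w))
# engrave/grid
for y,(a,b) in {460:((98,460),(653,522))}.items():
    for q in(a,b): w=onz(T,*t(*q),27); print("edge",w,inM(w))
E
```

```text
tip [544.1 -89.9  35. ] [-29.   -0.7]
tipL [545.4 -80.   35. ] [-28.7   9.3]
tipR [543.5 -99.8  35. ] [-28.6 -10.6]
bl [475.4 -84.9  35. ] [-97.9  -2.8]
blL [475.4 -74.4  35. ] [-98.9   7.6]
blR [474.1 -96.   35. ] [-98. -14.]
modFL [549.8 -73.5 130. ] [-25.   16.2]
modFR [ 547.5 -111.5  130. ] [-23.4 -21.8]
knob [602.3 -96.2 205. ] [29.5 -0.9]
plateL [589.1 -62.8 169. ] [13.  30.9]
plateR [ 582.4 -128.4  169. ] [ 13.1 -35.1]
(array([603. , -95.1, 203.4]), np.float64(2.2355083295832796))
[422.1  58.1  28. ] [-165.6  134. ]
[ 394.4 -210.2   28. ] [-165.5 -135.7]
edge [420.3  94.8  27. ] [-171.1  170.3]
edge [ 381.4 -248.4   27. ] [-174.5 -175.1]
```

```bash
python3 - <<'E'
import cv2
from h import *
T=load("top3");c=T["pixels"][190:230,290:330,::-1]
cv2.imwrite("pics/z3.png",cv2.resize(c,None,fx=14,fy=14,interpolation=cv2.INTER_NEAREST))
g=T["pixels"].astype(int)
# sub-pixel edges: blueness (b - r) contrast of blade vs ply
for v in range(199,224,3):
    r=g[v,298:322]; w=np.clip((r[:,2]-r[:,0]*0.6),0,None); print(v,w.astype(int))
E
```

```text
199 [ 0  0  0  0  0  0  0  0 16 41 40 40 40 39 40 27  0  0  0  0  0  0  0  0]
202 [ 0  0  0  0  0  0  0 24 68 83 82 70 41 40 35 16  0  0  0  0  0  0  0  0]
205 [ 0  0  0  0  0  0  0 37 82 83 84 84 84 83 64  0  0  0  0  0  0  0  0  0]
208 [ 0  0  0  0  0  0  0 43 84 84 84 85 83 84 65  0  0  0  0  0  0  0  0  0]
211 [ 0  0  0  0  0  0  7 53 83 84 84 84 84 78 41  0  0  0  0  0  0  0  0  0]
214 [ 0  0  0  0  0  0 22 72 83 84 85 84 83 68 13  1  0  0  0  0  0  0  1  2]
217 [ 0  0  0  0  0  0 42 84 85 84 83 83 83 61  0  0  1  0  0  0  0  0  0  0]
220 [ 0  0  0  0  0  3 50 84 84 83 82 83 84 61  6  4  4  4  4  4  5  3  4  3]
223 [ 9  4  1  0  0 26 70 85 83 82 82 83 73 30  1  2  1  0  2  3  3  3  3  3]
```

View pics/z3.png

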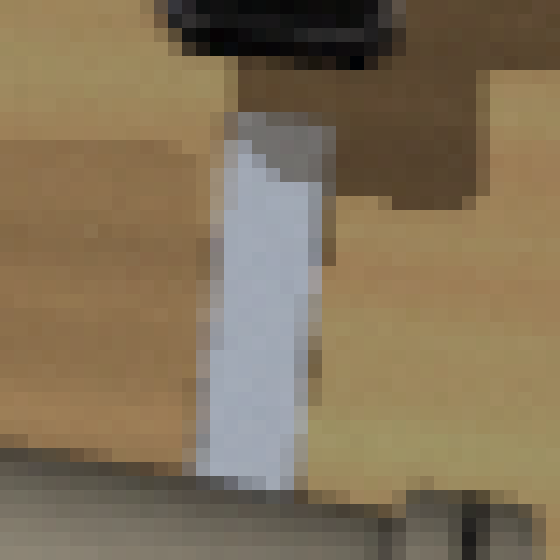

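Request:
play_rows:
  increments:
    - [0,0.7,2.6,0]
    - [0,0.7,2.6,0]
    - [13,0.7,2.6,0]
    - [26,0.7,2.6,0]
    - [26,0.7,2.6,0]

```text
time: 4.47
tool_pos: [455.7, -81.1, 35.8]
eef_rot: [3.137, -0.164, 0.003]
ft_force: [-0.7, 0.6, 0.0]
grip_width: 13.2
```

Request:
play_rows:
  increments:
    - [12,0,0,0]
    - [25,0,0,0]
    - [25,0,0,0]
    - [25,0,0,0]

```text
time: 4.97
tool_pos: [478.6, -83.4, 35.5]
eef_rot: [-3.137, 0.164, 0.0]
ft_force: [0.2, 1.0, 0.3]
grip_width: 12.9
```

```bash
python3 - <<'E'
from h import *
from station import robot,viewer
import cv2
f=viewer.grab_frame("top"); pickle.dump(f,open("top4.pkl","wb"))
c=f["pixels"][:,:,::-1][150:240,270:360]
cv2.imwrite("pics/top4.png",cv2.resize(c,None,fx=6,fy=6,interpolation=cv2.INTER_CUBIC))
o=robot.observe(); print(o["time"],o["grip_width"],o["ft_force"],o["wrist_torque"],o["tool_pos"])
E
```

```text
5.025 12.738906079760644 [ 1.39183125 -0.15193179  0.79212459] [-0.01349241 -0.10155038  0.03863561] [478.50046913 -83.40591203  35.61176508]
```

View pics/top4.png

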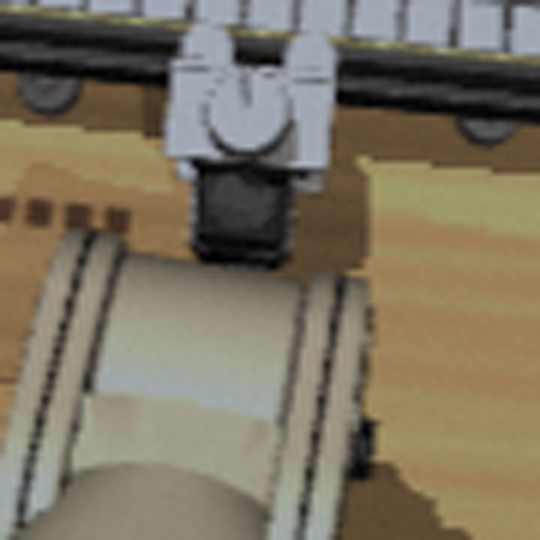

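Request:
play_rows:
  increments:
    - [0,0,-1,0]
    - [0,0,-2,0]
    - [0,0,-2,0]
    - [0,0,-2,0]

```text
time: 5.52
tool_pos: [478.4, -83.4, 37.7]
eef_rot: [-3.137, 0.164, 0.0]
ft_force: [0.1, 0.6, -1.5]
grip_width: 12.9
```

```bash
cat > ob.py <<'E'
from h import *
from station import robot
o=robot.observe(); np.set_printoptions(precision=3,suppress=True)
R=Ro.from_rotvec(o["eef_rot"]).as_matrix()
print(o["time"],"F",o["ft_force"],"T",o["wrist_torque"],"Ttool",R.T@o["wrist_torque"],"p",o["tool_pos"],"z-axis",R[:,2],"q6",o["joint_pos"][5],"w",o["grip_width"], "Fx_m",o["ft_force"][:2]@[.9947,-.103])
E
python3 ob.py
```

```text
5.525 F [ 0.09   0.601 -1.523] T [-0.061  0.03  -0.061] Ttool [-0.063 -0.024  0.061] p [478.445 -83.42   37.724] z-axis [-0.  0. -1.] q6 3.0734488683302663 w 12.93668981699455 Fx_m 0.027521886817040167
```

Request:
play_rows:
  increments:
    - [0,0,-1,0]
    - [0,0,-1,0]
    - [0,0,-1,0]

```text
time: 5.9
tool_pos: [478.4, -83.4, 38.6]
eef_rot: [-3.137, 0.164, 0.0]
ft_force: [-0.3, 0.1, -1.0]
grip_width: 12.9
```

```bash
python3 ob.py
```

```text
5.9 F [-0.259  0.109 -0.991] T [0.047 0.087 0.082] Ttool [ 0.038 -0.091 -0.082] p [478.435 -83.422  38.644] z-axis [-0.  0. -1.] q6 3.073462379779005 w 12.945069376898617 Fx_m -0.268724055120908
```

Request:
play_rows:
  increments:
    - [0,0,-1,0]
    - [0,0,-1,0]
    - [0,0,-1,0]

```text
time: 6.28
tool_pos: [478.3, -83.4, 39.5]
eef_rot: [-3.137, 0.164, 0.001]
ft_force: [-0.3, -0.2, -2.9]
grip_width: 12.9
```

```bash
python3 ob.py
```

```text
6.275 F [-0.31  -0.162 -2.868] T [-0.008  0.237 -0.029] Ttool [-0.032 -0.235  0.029] p [478.251 -83.377  39.503] z-axis [-0.001  0.    -1.   ] q6 3.073481154724906 w 12.921526786758953 Fx_m -0.2914205507281543
```

Request:
play_rows:
  increments:
    - [0,0,-1,0]
    - [0,0,-1,0]
    - [0,0,-1,0]

```text
time: 6.65
tool_pos: [478.1, -83.4, 40.4]
eef_rot: [-3.137, 0.164, 0.002]
ft_force: [-0.0, -0.2, -4.8]
grip_width: 12.9
```

```bash
python3 ob.py
```

```text
6.65 F [-0.004 -0.163 -4.764] T [ 0.038  0.466 -0.014] Ttool [-0.011 -0.467  0.014] p [478.051 -83.363  40.381] z-axis [-0.001  0.    -1.   ] q6 3.0734524243219794 w 12.948114074360145 Fx_m 0.01279537757341443
```

Request:
play_rows:
  increments:
    - [0,0,0,0]

```text
time: 6.78
tool_pos: [478.1, -83.4, 40.5]
eef_rot: [-3.137, 0.164, 0.001]
ft_force: [-1.3, 0.3, -4.8]
grip_width: 12.9
```

```bash
python3 ob.py
```

```text
6.775 F [-1.338  0.3   -4.772] T [ 0.049  0.469 -0.037] Ttool [-0.    -0.471  0.037] p [478.114 -83.364  40.457] z-axis [-0.001  0.    -1.   ] q6 3.0734583186030253 w 12.864284968000582 Fx_m -1.3613615555387015
```

Request:
play_rows:
  increments:
    - [0,0,2.5,0]
    - [0,0,5,0]
    - [0,0,5,0]
    - [0,0,5,0]

```text
time: 7.28
tool_pos: [479.1, -83.5, 36.1]
eef_rot: [3.137, -0.164, 0.002]
ft_force: [-0.3, 0.2, -0.9]
grip_width: 12.9
```

```bash
python3 ob.py
```

```text
7.275 F [-0.309  0.153 -0.922] T [-0.002  0.096 -0.011] Ttool [-0.012 -0.096  0.011] p [479.093 -83.529  36.084] z-axis [ 0.001 -0.    -1.   ] q6 3.073446099591041 w 12.902584352966533 Fx_m -0.323323459229177
```

Request:
play_rows:
  increments:
    - [0,0,1,0]
    - [0,0,1,0]
    - [0,0,1,0]

```text
time: 7.65
tool_pos: [479.0, -83.5, 35.4]
eef_rot: [3.137, -0.164, 0.002]
ft_force: [-2.1, 1.1, 5.0]
grip_width: 12.8
```

```bash
python3 ob.py
```

```text
7.65 F [-2.104  1.091  4.979] T [-0.019  0.239 -0.013] Ttool [-0.043 -0.235  0.013] p [479.009 -83.499  35.352] z-axis [ 0.001 -0.    -1.   ] q6 3.07345149941162 w 12.761081125061187 Fx_m -2.204897377947276
```

Request:
play_rows:
  increments:
    - [0,0,-0.7,0]
    - [0,0,-0.7,0]

```text
time: 7.9
tool_pos: [478.8, -83.5, 35.4]
eef_rot: [3.137, -0.164, 0.001]
ft_force: [-0.2, -0.1, 0.7]
grip_width: 13.0
```

Request:
play_rows:
  increments:
    - [0,0,0,0]
    - [0,0,0,0]
    - [0,0,0,0]
  jaw: 0.4

```text
time: 8.28
tool_pos: [478.4, -83.4, 35.3]
eef_rot: [-3.137, 0.164, 0.001]
ft_force: [-0.7, -1.2, 0.1]
grip_width: 34.1
```

```bash
python3 ob.py; python3 - <<'E'
from h import *
from station import robot
o=robot.observe()
goto(o,(602.5,-96,230),-0.103);goto(o,(602.5,-96,176),-0.103);print(o["joint_pos"])
E
```

```text
8.275 F [-0.67  -1.177  0.09 ] T [-0.008 -0.024 -0.005] Ttool [-0.005  0.025  0.005] p [478.377 -83.421  35.256] z-axis [-0.  0. -1.] q6 3.073471432421222 w 34.1426313868723 Fx_m -0.5453848997155681
at [478.4 -83.4  35.3] yaw -0.105 tilt [-4.e-04  0.e+00 -1.e+00] -> rel [ 124.7   -0.4 -194.8] turn deg -0.1
at [478.4 -83.4  35.3] yaw -0.105 tilt [-4.e-04  0.e+00 -1.e+00] -> rel [ 124.7   -0.4 -140.8] turn deg -0.1
[-1.72621755e-01  3.94388701e-01 -3.38723290e-01  8.38060669e-01
 -3.98426406e-05  3.07347143e+00]
```

Request:
play_rows:
  increments:
    - [0,0,-40,0]
    - [0,0,-100,0]
    - [0,0,-160,0]
    - [0,0,-200,0]
    - [0,0,-200,0]
    - [60,0,-200,0]
    - [110,0,-200,0]
    - [124.7,-0.4,-200,0]
    - [124.7,-0.4,-200,0]
  jaw: 0.6

```text
time: 9.4
tool_pos: [602.4, -95.9, 232.6]
eef_rot: [-3.137, 0.164, 0.007]
ft_force: [0.3, -0.4, 1.1]
grip_width: 50.9
```

```bash
python3 ob.py; python3 - <<'E'
from h import *
from station import robot,viewer
import cv2
f=viewer.grab_frame("scene"); pickle.dump(f,open("scene5.pkl","wb"))
cv2.imwrite("pics/scene5.png",cv2.resize(f["pixels"][60:240,260:440,::-1],None,fx=3.3,fy=3.3,interpolation=cv2.INTER_CUBIC))
f=viewer.grab_frame("top"); pickle.dump(f,open("top5.pkl","wb"))
cv2.imwrite("pics/top5.png",cv2.resize(f["pixels"][130:260,250:400,::-1],None,fx=4,fy=4,interpolation=cv2.INTER_CUBIC))
o=robot.observe()
goto(o,(602.5,-96,176),-0.103)
E
```

```text
9.4 F [ 0.344 -0.444  1.08 ] T [-0.032  0.024 -0.027] Ttool [-0.034 -0.02   0.028] p [602.44  -95.925 232.58 ] z-axis [-0.004  0.001 -1.   ] q6 3.0880115837301925 w 50.891131880943774 Fx_m 0.3877994737461909
at [601.4 -95.9 234. ] yaw -0.104 tilt [-3.1e-03  5.0e-04 -1.0e+00] -> rel [ 1.3  0.  58. ] turn deg -0.1
```

View pics/scene5.png

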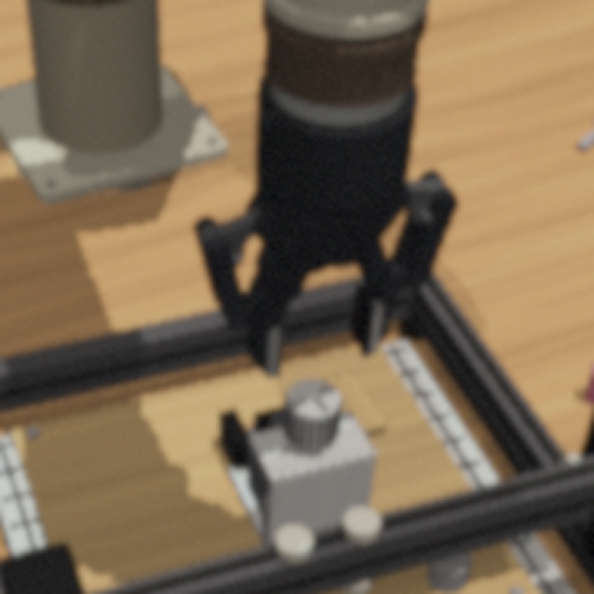

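View pics/top5.png

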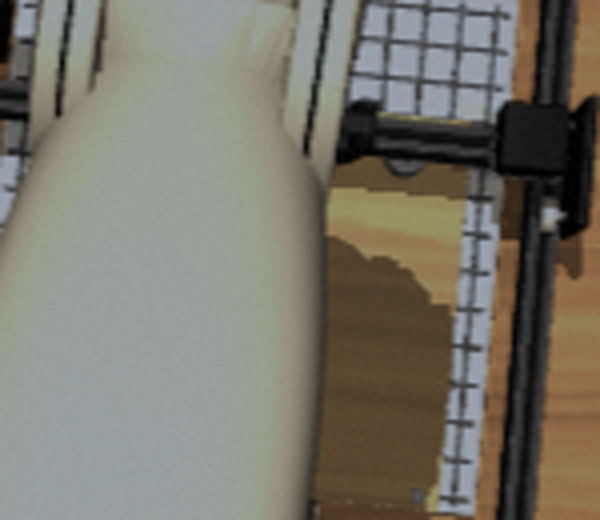

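Request:
play_rows:
  increments:
    - [0.5,0,20,0]
    - [0.5,0,45,0]
    - [0.5,0,57,0]
    - [0.5,0,57,0]
    - [0.5,0,57,0]

```text
time: 10.12
tool_pos: [603.5, -96.2, 179.6]
eef_rot: [3.137, -0.164, 0.003]
ft_force: [0.3, 0.1, 0.2]
grip_width: 51.0
```

Request:
play_rows:
  increments:
    - [0,0,0,0]
    - [0,0,0,0]
    - [0,0,0,0]
    - [0,0,0,0]
  jaw: 0

```text
time: 10.62
tool_pos: [603.8, -95.5, 180.0]
eef_rot: [-3.136, 0.163, -0.004]
ft_force: [-0.7, 3.4, 6.2]
grip_width: 30.4
```

```bash
python3 ob.py; python3 - <<'E'
from h import *
from station import robot,viewer
import cv2
f=viewer.grab_frame("scene"); pickle.dump(f,open("scene6.pkl","wb"))
cv2.imwrite("pics/scene6.png",cv2.resize(f["pixels"][100:240,280:420,::-1],None,fx=4,fy=4,interpolation=cv2.INTER_CUBIC))
E
```

```text
10.625 F [-0.694  3.423  6.172] T [ 0.557  0.2   -0.044] Ttool [ 0.533 -0.257  0.045] p [603.798 -95.546 179.967] z-axis [ 0.003  0.001 -1.   ] q6 3.088131196972745 w 30.388444881821407 Fx_m -1.0431429076302101
```

View pics/scene6.png

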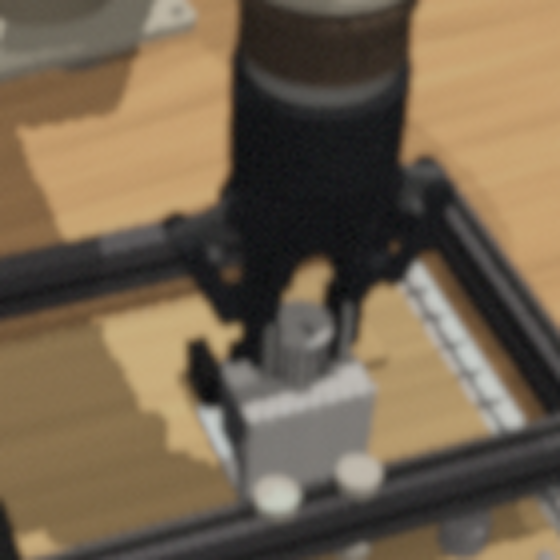

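Request:
play_rows:
  increments:
    - [0,0,0,-5]
    - [0,0,0,-14]
    - [0,0,0,-23]
    - [0,0,0,-32]
    - [0,0,0,-41]
    - [0,0,0,-50]
    - [0,0,0,-59]
    - [0,0,0,-68]
    - [0,0,0,-77]
    - [0,0,0,-86]
    - [0,0,0,-90]
    - [0,0,0,-90]

```text
time: 12.18
tool_pos: [602.5, -94.0, 179.9]
eef_rot: [-2.33, -2.103, -0.004]
ft_force: [-4.7, 6.6, 7.9]
grip_width: 30.3
```

```bash
python3 ob.py; python3 - <<'E'
from h import *
from station import robot,viewer
import cv2
f=viewer.grab_frame("scene"); pickle.dump(f,open("scene7.pkl","wb"))
cv2.imwrite("pics/scene7.png",cv2.resize(f["pixels"][100:240,280:420,::-1],None,fx=4,fy=4,interpolation=cv2.INTER_CUBIC))
E
```

```text
12.175 F [-4.735  6.641  7.889] T [1.263 1.012 0.023] Ttool [ 1.136  1.153 -0.02 ] p [602.451 -93.954 179.943] z-axis [-0.     0.004 -1.   ] q6 1.5167091493428297 w 30.343893716900617 Fx_m -5.393641068737921
```

View pics/scene7.png

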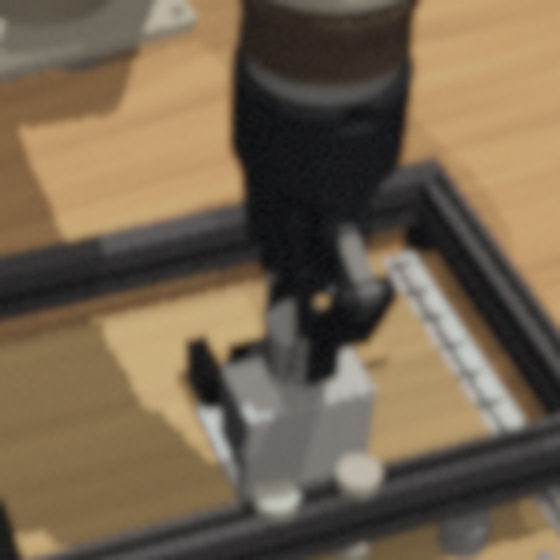

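Request:
play_rows:
  increments:
    - [1,-0.5,0,0]
    - [2,-1.5,0,-5]
    - [2,-1.5,0,-13]
    - [2,-1.5,0,-22]
    - [2,-1.5,0,-27]
    - [2,-1.5,0,-27]
    - [2,-1.5,0,-27]

```text
time: 13.1
tool_pos: [601.8, -94.0, 179.9]
eef_rot: [1.778, 2.589, 0.0]
ft_force: [-2.4, 0.7, 6.2]
grip_width: 30.1
```

```bash
python3 ob.py
```

```text
13.1 F [-2.361  0.676  6.241] T [0.271 0.631 0.086] Ttool [ 0.491  0.479 -0.086] p [601.793 -93.988 179.949] z-axis [ 0.001 -0.    -1.   ] q6 1.0489983205171676 w 30.122896975871605 Fx_m -2.41771122262285
```

Request:
play_rows:
  increments:
    - [0,0,0,0]
    - [0,0,0,0]
    - [0,0,0,0]
    - [0,0,-20,0]
    - [0,0,-54,0]
    - [0,0,-54,0]
  jaw: 0.6

```text
time: 13.85
tool_pos: [603.7, -94.3, 235.5]
eef_rot: [1.776, 2.585, 0.004]
ft_force: [0.8, -0.7, -0.1]
grip_width: 51.0
```

```bash
python3 ob.py; python3 - <<'E'
from h import *
from station import robot,viewer
import cv2
f=viewer.grab_frame("scene"); pickle.dump(f,open("scene8.pkl","wb"))
cv2.imwrite("pics/scene8.png",cv2.resize(f["pixels"][100:240,280:420,::-1],None,fx=4,fy=4,interpolation=cv2.INTER_CUBIC))
o=robot.observe()
goto(o,(478.4,-83.4,235),-0.103)
E
```

```text
13.85 F [ 0.797 -0.717 -0.09 ] T [0.007 0.001 0.018] Ttool [-0.002  0.007 -0.017] p [603.666 -94.277 235.506] z-axis [ 0.006 -0.001 -1.   ] q6 1.0491624697662767 w 51.012021083721905 Fx_m 0.8661298687953549
at [602.7 -94.1 233.6] yaw 1.937 tilt [ 3.1e-03 -6.0e-04 -1.0e+00] -> rel [  54.6 -112.2   -1.8] turn deg 116.9
```

View pics/scene8.png

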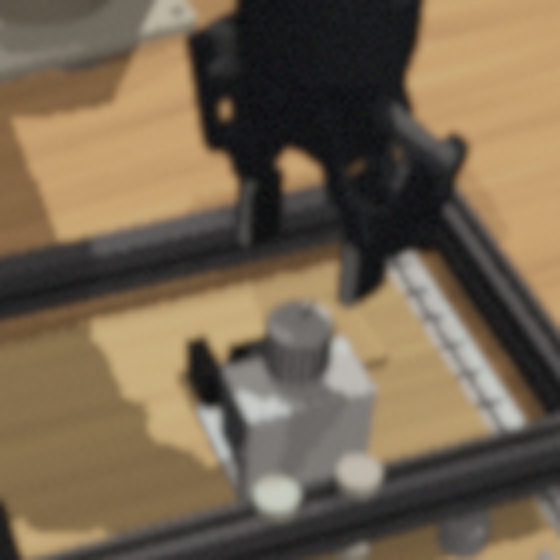

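Request:
play_rows:
  increments:
    - [25,-50,0,10.6]
    - [54.6,-112.2,0,21]
    - [54.6,-112.2,0,31.5]
    - [54.6,-112.2,0,42]
    - [54.6,-112.2,0,52.5]
    - [54.6,-112.2,0,63]
    - [54.6,-112.2,0,73.5]
    - [54.6,-112.2,0,84]
    - [54.6,-112.2,0,94.5]
    - [54.6,-112.2,0,105]
    - [54.6,-112.2,0,115]
    - [54.6,-112.2,0,117]
    - [54.6,-112.2,0,117]
  jaw: 0.4

```text
time: 15.52
tool_pos: [477.1, -83.2, 231.7]
eef_rot: [-3.137, 0.161, 0.002]
ft_force: [0.1, 0.1, -0.1]
grip_width: 34.0
```

```bash
python3 ob.py; python3 - <<'E'
from h import *
from station import robot,viewer
import cv2
f=viewer.grab_frame("scene"); pickle.dump(f,open("scene9.pkl","wb"))
cv2.imwrite("pics/scene9.png",cv2.resize(f["pixels"][60:240,260:440,::-1],None,fx=3.3,fy=3.3,interpolation=cv2.INTER_CUBIC))
o=robot.observe()
goto(o,(478.0,-83.4,36),-0.103)
E
```

```text
15.525 F [ 0.084  0.144 -0.108] T [ 0.039  0.018 -0.014] Ttool [ 0.037 -0.022  0.014] p [477.09  -83.159 231.683] z-axis [-0.001  0.    -1.   ] q6 3.071553672223645 w 33.95990385536343 Fx_m 0.06878016340436202
at [477.2 -83.2 231.9] yaw -0.103 tilt [-1.e-03  2.e-04 -1.e+00] -> rel [  1.    0.2 195.9] turn deg 0.0
```

View pics/scene9.png

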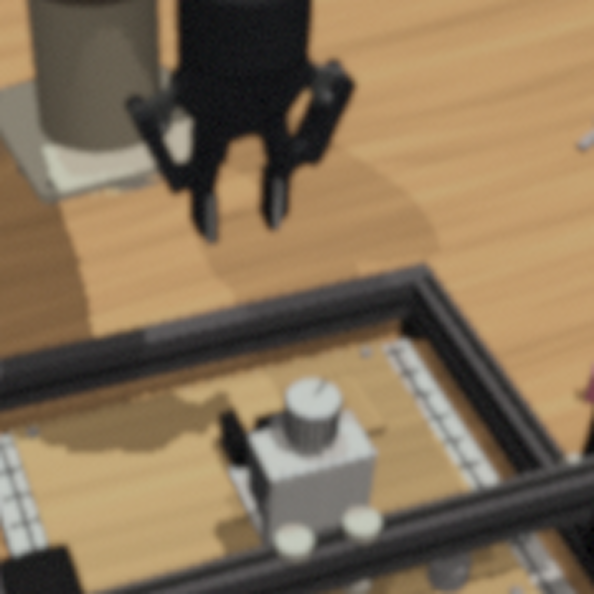

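The knob's mark now points up-right, so it turned. The gauge still lies under the head. I'll re-grip it.

Request:
play_rows:
  increments:
    - [1,0,60,0]
    - [1,0,120,0]
    - [1,0,170,0]
    - [1,0,195,0]
    - [1,0,195,0]
    - [1,0,195,0]

```text
time: 16.32
tool_pos: [479.5, -83.5, 38.5]
eef_rot: [3.137, -0.163, 0.003]
ft_force: [0.6, -0.4, 0.5]
grip_width: 34.2
```

Request:
play_rows:
  increments:
    - [0,0,0,0]
    - [0,0,0,0]
    - [0,0,0,0]
    - [0,0,0,0]
  jaw: 0

```text
time: 16.82
tool_pos: [479.9, -83.5, 39.2]
eef_rot: [3.137, -0.163, 0.006]
ft_force: [-1.1, 0.4, 6.4]
grip_width: 12.6
```

```bash
python3 ob.py
```

```text
16.825 F [-1.102  0.391  6.389] T [0.036 0.125 0.168] Ttool [ 0.024 -0.128 -0.168] p [479.936 -83.525  39.195] z-axis [ 0.004 -0.001 -1.   ] q6 3.073385604917384 w 12.583859092728591 Fx_m -1.1360890742612442
```

Request:
play_rows:
  increments:
    - [0,0,-1,0]
    - [0,0,-1.8,0]
    - [0,0,-1.8,0]

```text
time: 17.2
tool_pos: [479.3, -83.4, 39.4]
eef_rot: [3.137, -0.164, 0.002]
ft_force: [3.0, -0.4, -1.3]
grip_width: 12.7
```

```bash
python3 ob.py
```

```text
17.2 F [ 2.989 -0.393 -1.321] T [-0.034 -0.648  0.047] Ttool [ 0.034  0.648 -0.047] p [479.269 -83.365  39.38 ] z-axis [ 0.001 -0.    -1.   ] q6 3.073644989562375 w 12.708995009099748 Fx_m 3.0132939969899915
```

Request:
play_rows:
  increments:
    - [-0.5,0,0.3,0]
    - [-1.2,0,0.3,0]
    - [-2,0,0.3,0]

```text
time: 17.58
tool_pos: [477.3, -83.3, 39.2]
eef_rot: [3.137, -0.164, 0.003]
ft_force: [3.8, -0.6, 0.2]
grip_width: 12.6
```

```bash
python3 ob.py
```

```text
17.575 F [ 3.777 -0.584  0.155] T [-0.084 -1.01  -0.   ] Ttool [0.022 1.013 0.   ] p [477.266 -83.253  39.228] z-axis [ 0.002 -0.    -1.   ] q6 3.0734355841803382 w 12.580944455446128 Fx_m 3.8173767149735274
```

Request:
play_rows:
  increments:
    - [-0.7,0,0,0]
    - [-1.4,0,0,0]

```text
time: 17.82
tool_pos: [475.6, -83.1, 39.2]
eef_rot: [3.137, -0.164, 0.002]
ft_force: [4.7, -0.3, 1.5]
grip_width: 12.6
```

```bash
python3 ob.py
```

```text
17.825 F [ 4.659 -0.252  1.481] T [-0.139 -1.127 -0.006] Ttool [-0.021  1.136  0.006] p [475.648 -83.102  39.203] z-axis [ 0.001 -0.    -1.   ] q6 3.073186894863834 w 12.572201802730445 Fx_m 4.660530859619494
```

Request:
play_rows:
  increments:
    - [-0.7,0,0,0]
    - [-1.4,0,0,0]

```text
time: 18.08
tool_pos: [474.3, -82.9, 39.2]
eef_rot: [3.137, -0.164, 0.002]
ft_force: [5.0, -0.5, 0.5]
grip_width: 12.9
```

```bash
python3 ob.py
```

```text
18.075 F [ 5.02  -0.507  0.493] T [-0.168 -1.201  0.03 ] Ttool [-0.041  1.212 -0.03 ] p [474.265 -82.948  39.22 ] z-axis [ 0.001 -0.    -1.   ] q6 3.0730349970501654 w 12.88468626495272 Fx_m 5.045217751933832
```

Request:
play_rows:
  increments:
    - [1.5,0,0,0]
    - [1.5,0,0,0]

```text
time: 18.32
tool_pos: [474.1, -82.9, 39.2]
eef_rot: [3.137, -0.164, -0.003]
ft_force: [-0.2, 0.1, 5.4]
grip_width: 12.8
```

Request:
play_rows:
  increments:
    - [0,0,0,0]
    - [0,0,0,0]
    - [0,0,0,0]
  jaw: 0.4

```text
time: 18.7
tool_pos: [474.0, -82.8, 38.3]
eef_rot: [-3.137, 0.164, 0.004]
ft_force: [-0.8, -0.4, -0.4]
grip_width: 34.2
```

```bash
python3 ob.py; python3 - <<'E'
from h import *
from station import robot,viewer
o=robot.observe()
goto(o,(602,-94.2,235),-0.103)
E
```

```text
18.7 F [-0.764 -0.37  -0.436] T [ 0.039  0.018 -0.034] Ttool [ 0.037 -0.022  0.034] p [474.009 -82.781  38.272] z-axis [-0.002  0.    -1.   ] q6 3.0732196688384805 w 34.209966663386574 Fx_m -0.7216499672660212
at [474.  -82.8  38.3] yaw -0.104 tilt [-2.5e-03  4.0e-04 -1.0e+00] -> rel [ 128.   -2. -197.] turn deg -0.1
```

Request:
play_rows:
  increments:
    - [0,0,-50,0]
    - [0,0,-110,0]
    - [0,0,-165,0]
    - [0,0,-197,-5]
    - [20,0,-197,-14]
    - [70,-1,-197,-24]
    - [120,-2,-197,-30]
    - [128,-2,-197,-30]
    - [128,-2,-197,-30]
  jaw: 0.6

```text
time: 19.82
tool_pos: [602.1, -94.2, 234.7]
eef_rot: [-3.072, -0.653, 0.004]
ft_force: [0.1, 0.6, 0.6]
grip_width: 51.3
```

```bash
python3 ob.py; python3 - <<'E'
from h import *
from station import robot,viewer
o=robot.observe()
goto(o,(602,-94.2,178),0.42)
E
```

```text
19.825 F [0.072 0.552 0.595] T [0.007 0.047 0.058] Ttool [ 0.025 -0.041 -0.058] p [602.126 -94.211 234.722] z-axis [-0.003  0.    -1.   ] q6 2.567780919855506 w 51.33698411555232 Fx_m 0.01487535538751833
at [602.1 -94.2 234.7] yaw 0.419 tilt [-2.8e-03  4.0e-04 -1.0e+00] -> rel [ 0.   0.  56.7] turn deg -0.1
```

Request:
play_rows:
  increments:
    - [0,0,20,0]
    - [0,0,45,0]
    - [0,0,57,0]
    - [0,0,57,0]
    - [0,0,57,0]

```text
time: 20.45
tool_pos: [603.0, -94.4, 180.2]
eef_rot: [3.072, 0.653, 0.003]
ft_force: [-0.2, -1.0, 0.6]
grip_width: 51.1
```

Request:
play_rows:
  increments:
    - [0,0,0,0]
    - [0,0,0,0]
    - [0,0,0,0]
    - [0,0,0,0]
  jaw: 0

```text
time: 20.95
tool_pos: [603.5, -94.8, 180.5]
eef_rot: [3.071, 0.653, 0.004]
ft_force: [-1.1, -0.8, 4.9]
grip_width: 29.9
```

Request:
play_rows:
  increments:
    - [0,0,0,5]
    - [0,0,0,13]
    - [0,0,0,22]
    - [0,0,0,26]
    - [0,0,0,26]
    - [0,0,0,26]

```text
time: 21.7
tool_pos: [603.6, -95.4, 180.5]
eef_rot: [3.139, -0.056, 0.005]
ft_force: [-0.2, -2.7, 6.1]
grip_width: 30.1
```

```bash
python3 ob.py
```

```text
21.7 F [-0.193 -2.745  6.105] T [-0.544  0.139 -0.014] Ttool [-0.548 -0.12   0.013] p [603.601 -95.378 180.476] z-axis [ 0.003 -0.002 -1.   ] q6 3.0211822339166012 w 30.101541149329446 Fx_m 0.09058728246246811
```

Request:
play_rows:
  increments:
    - [0,0,0,0]
    - [0,0,0,0]
    - [0,0,0,0]
    - [0,0,-20,0]
    - [0,0,-54,0]
    - [0,0,-54,0]
  jaw: 0.6

```text
time: 22.45
tool_pos: [604.5, -94.4, 236.0]
eef_rot: [3.14, -0.054, 0.01]
ft_force: [-0.6, -0.0, -0.7]
grip_width: 51.6
```

```bash
python3 ob.py; python3 - <<'E'
from h import *
from station import robot,viewer
import cv2
f=viewer.grab_frame("scene")
cv2.imwrite("pics/scene10.png",cv2.resize(f["pixels"][100:240,280:420,::-1],None,fx=4,fy=4,interpolation=cv2.INTER_CUBIC))
o=robot.observe()
goto(o,(474,-82.8,235),-0.103)
E
```

```text
22.45 F [-0.645 -0.045 -0.692] T [-0.022  0.008 -0.041] Ttool [-0.022 -0.008  0.04 ] p [604.468 -94.433 235.971] z-axis [ 0.006 -0.001 -1.   ] q6 3.020979914880863 w 51.59664574523326 Fx_m -0.6371391210807998
at [603.5 -94.3 234.1] yaw -0.034 tilt [ 2.9e-03 -3.0e-04 -1.0e+00] -> rel [-129.9   -7.    -1.3] turn deg 3.9
```

View pics/scene10.png

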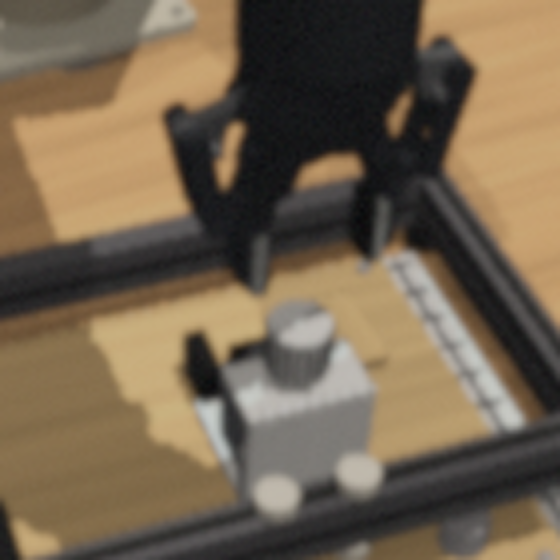

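The knob mark has turned back and points right and up at about (310,320). The gauge is still in place, so I'll return for another pull test.

Request:
play_rows:
  increments:
    - [-60,-3,0,3.9]
    - [-115,-6.5,0,3.9]
    - [-130,-7.2,0,3.9]
    - [-130,-7.2,0,3.9]
    - [-130,-7.2,60,3.9]
    - [-130,-7.2,120,3.9]
    - [-130,-7.2,165,3.9]
    - [-130,-7.2,165,3.9]
  jaw: 0.4

```text
time: 23.5
tool_pos: [470.2, -82.0, 64.0]
eef_rot: [-3.136, 0.161, 0.014]
ft_force: [-0.4, 0.1, -0.1]
grip_width: 34.5
```

```bash
python3 ob.py; python3 - <<'E'
from h import *
from station import robot,viewer
o=robot.observe()
goto(o,(474,-82.8,38),-0.103)
E
```

```text
23.5 F [-0.362  0.142 -0.123] T [ 0.007 -0.043 -0.034] Ttool [0.012 0.042 0.034] p [470.163 -82.005  64.027] z-axis [-0.009  0.002 -1.   ] q6 3.0714599797615914 w 34.48754998781085 Fx_m -0.37461993358823914
at [470.2 -82.   64. ] yaw -0.103 tilt [-0.0091  0.0016 -1.    ] -> rel [ 4.1  0.4 26. ] turn deg 0.0
```

Request:
play_rows:
  increments:
    - [0,0,0,0]
    - [0,0,0,0]

```text
time: 23.75
tool_pos: [475.4, -83.0, 70.1]
eef_rot: [3.137, -0.161, 0.007]
ft_force: [0.6, -0.2, 0.1]
grip_width: 33.9
```

```bash
python3 - <<'E'
from h import *
from station import robot,viewer
o=robot.observe()
goto(o,(473.5,-82.8,38),-0.103)
E
```

```text
at [475.4 -83.   70.1] yaw -0.103 tilt [ 4.7e-03 -8.0e-04 -1.0e+00] -> rel [-2.1 -0.  32.1] turn deg 0.0
```

Request:
play_rows:
  increments:
    - [-1,0,16,0]
    - [-1,0,31,0]
    - [-1,0,31,0]
    - [-1,0,31,0]

```text
time: 24.25
tool_pos: [473.3, -82.7, 38.3]
eef_rot: [3.137, -0.161, 0.004]
ft_force: [0.4, -0.8, 1.0]
grip_width: 34.2
```

Request:
play_rows:
  increments:
    - [0,0,0,0]
    - [0,0,0,0]
    - [0,0,0,0]
    - [0,0,0,0]
  jaw: 0

```text
time: 24.75
tool_pos: [473.1, -82.7, 38.1]
eef_rot: [3.137, -0.161, 0.004]
ft_force: [-1.8, 0.5, 6.2]
grip_width: 12.7
```

```bash
python3 ob.py
```

```text
24.75 F [-1.843  0.453  6.219] T [0.073 0.159 0.023] Ttool [ 0.056 -0.165 -0.023] p [473.061 -82.73   38.112] z-axis [ 0.002 -0.    -1.   ] q6 3.071280178450698 w 12.691028454946384 Fx_m -1.879915039490196
```

Request:
play_rows:
  increments:
    - [0,0,-0.8,0]
    - [0,0,-1.5,0]
    - [-0.5,0,-1.5,0]
    - [-1,0,-1.5,0]
    - [-1.5,0,-1.5,0]

```text
time: 25.38
tool_pos: [470.5, -82.4, 38.3]
eef_rot: [-3.137, 0.161, 0.0]
ft_force: [0.3, -0.2, -0.5]
grip_width: 12.7
```

```bash
python3 ob.py
```

```text
25.375 F [ 0.296 -0.223 -0.502] T [-0.036 -0.144 -0.025] Ttool [-0.021  0.147  0.025] p [470.52  -82.358  38.339] z-axis [-0.  0. -1.] q6 3.07102060815429 w 12.697113578728931 Fx_m 0.3176128280519333
```

Request:
play_rows:
  increments:
    - [-0.5,0,0,0]
    - [-1,0,0,0]

```text
time: 25.62
tool_pos: [469.4, -82.2, 38.3]
eef_rot: [-3.137, 0.161, 0.0]
ft_force: [0.5, -0.4, -0.1]
grip_width: 12.9
```

```bash
python3 ob.py
```

```text
25.625 F [ 0.535 -0.397 -0.065] T [ 0.005 -0.105  0.011] Ttool [ 0.016  0.104 -0.011] p [469.438 -82.245  38.348] z-axis [-0.  0. -1.] q6 3.070860524933788 w 12.939286213302148 Fx_m 0.5729717918567472
```

Request:
play_rows:
  increments:
    - [-0.5,0,0,0]
    - [-1,0,0,0]

```text
time: 25.88
tool_pos: [468.5, -82.1, 38.4]
eef_rot: [-3.137, 0.161, 0.0]
ft_force: [0.1, 0.1, 0.1]
grip_width: 12.7
```

```bash
python3 ob.py
```

```text
25.875 F [0.104 0.123 0.143] T [ 0.004 -0.184 -0.008] Ttool [0.023 0.183 0.008] p [468.481 -82.131  38.392] z-axis [-0.  0. -1.] q6 3.0707416548935127 w 12.650921682700027 Fx_m 0.09107863380879419
```

Request:
play_rows:
  increments:
    - [3,0,0,0]
    - [6,0,0,0]
    - [9,0,0,0]
    - [9,0,0,0]

```text
time: 26.38
tool_pos: [478.0, -83.2, 38.3]
eef_rot: [3.137, -0.161, 0.001]
ft_force: [-1.2, -0.0, -1.6]
grip_width: 12.7
```

```bash
python3 ob.py
```

```text
26.375 F [-1.221 -0.029 -1.642] T [-0.017  0.07  -0.004] Ttool [-0.025 -0.068  0.004] p [478.029 -83.151  38.329] z-axis [ 0. -0. -1.] q6 3.0720567293620635 w 12.6823704474396 Fx_m -1.2119700572173369
```

Request:
play_rows:
  increments:
    - [0,0,0,0]
    - [0,0,0,0]
    - [0,0,0,0]
  jaw: 0.4

```text
time: 26.75
tool_pos: [477.8, -83.1, 38.5]
eef_rot: [3.137, -0.161, 0.001]
ft_force: [0.6, 0.2, -0.8]
grip_width: 34.0
```

```bash
python3 ob.py; python3 - <<'E'
from h import *
from station import robot,viewer
o=robot.observe()
goto(o,(602,-94.2,235),-0.103)
E
```

```text
26.75 F [ 0.6    0.239 -0.755] T [-0.025  0.015 -0.023] Ttool [-0.026 -0.012  0.023] p [477.782 -83.137  38.546] z-axis [ 0.001 -0.    -1.   ] q6 3.0720543579177066 w 34.04727466688806 Fx_m 0.5724546414723469
at [477.8 -83.1  38.5] yaw -0.103 tilt [ 6.e-04 -1.e-04 -1.e+00] -> rel [ 124.8   -1.7 -196.4] turn deg 0.0
```

Request:
play_rows:
  increments:
    - [0,0,-50,0]
    - [0,0,-110,0]
    - [0,0,-165,0]
    - [0,0,-197,0]
    - [20,0,-197,0]
    - [70,-1,-197,0]
    - [115,-1.7,-197,0]
    - [123.5,-1.7,-197,0]
    - [123.5,-1.7,-197,0]
    - [123.5,-1.7,-177,0]
    - [123.5,-1.7,-152,0]
    - [123.5,-1.7,-140,0]
    - [123.5,-1.7,-140,0]
    - [123.5,-1.7,-140,0]
  jaw: 0.6

```text
time: 28.5
tool_pos: [600.9, -94.1, 179.7]
eef_rot: [3.137, -0.161, 0.003]
ft_force: [0.4, 0.4, -0.2]
grip_width: 51.7
```

Request:
play_rows:
  increments:
    - [0,0,0,0]
    - [0,0,0,0]
    - [0,0,0,0]
    - [0,0,0,0]
  jaw: 0

```text
time: 29.0
tool_pos: [601.1, -95.2, 180.1]
eef_rot: [3.135, -0.162, 0.004]
ft_force: [-2.3, -2.9, 5.2]
grip_width: 30.4
```

```bash
python3 ob.py
```

```text
29.0 F [-2.301 -2.946  5.234] T [-0.723  0.357  0.035] Ttool [-0.756 -0.28  -0.038] p [601.087 -95.212 180.069] z-axis [ 0.002 -0.002 -1.   ] q6 3.0888726454863655 w 30.353692918864144 Fx_m -1.9851613710845146
```

Request:
play_rows:
  increments:
    - [0,0,0,-5]
    - [0,0,0,-12]
    - [0,0,0,-18]
    - [0,0,0,-18]
    - [0,0,0,-18]

```text
time: 29.62
tool_pos: [601.1, -95.6, 180.1]
eef_rot: [3.121, 0.33, 0.003]
ft_force: [-1.2, -4.6, 5.3]
grip_width: 30.3
```

```bash
python3 ob.py
```

```text
29.625 F [-1.235 -4.569  5.331] T [-0.813  0.321  0.04 ] Ttool [-0.728 -0.484 -0.043] p [601.099 -95.577 180.092] z-axis [ 0.002 -0.003 -1.   ] q6 2.774616422454015 w 30.288444336446926 Fx_m -0.758207075654716
```

Request:
play_rows:
  increments:
    - [0,0,0,0]
    - [0,0,0,0]
    - [0,0,0,0]
    - [0,0,-20,0]
    - [0,0,-55,0]
    - [0,0,-55,0]
    - [0,0,-55,0]
  jaw: 0.6

```text
time: 30.5
tool_pos: [600.4, -93.8, 232.8]
eef_rot: [-3.124, -0.332, 0.001]
ft_force: [0.0, 0.1, -0.4]
grip_width: 51.0
```

```bash
python3 ob.py; python3 - <<'E'
from h import *
from station import robot,viewer
o=robot.observe()
goto(o,(477.5,-83.1,70),-0.103)
E
```

```text
30.5 F [ 0.002  0.095 -0.45 ] T [ 0.015 -0.029  0.003] Ttool [ 0.009  0.032 -0.003] p [600.359 -93.837 232.764] z-axis [-0.001  0.    -1.   ] q6 2.774796289270046 w 50.97434983931359 Fx_m -0.007699120717030952
at [600.4 -93.8 232.8] yaw 0.212 tilt [-6.e-04  3.e-04 -1.e+00] -> rel [-117.8  -36.2  162.8] turn deg 18.0
```

Request:
play_rows:
  increments:
    - [-55,-17,0,9]
    - [-108,-33,0,18]
    - [-117.8,-36.2,0,18]
    - [-117.8,-36.2,0,18]
    - [-117.8,-36.2,0,18]
    - [-117.8,-36.2,60,18]
    - [-117.8,-36.2,120,18]
    - [-117.8,-36.2,160,18]
    - [-117.8,-36.2,175,18]
    - [-117.8,-36.2,190,18]
    - [-117.8,-36.2,194.5,18]
    - [-117.8,-36.2,194.5,18]
    - [-117.8,-36.2,194.5,18]
  jaw: 0.4

```text
time: 32.12
tool_pos: [478.8, -83.6, 40.0]
eef_rot: [3.137, -0.161, 0.004]
ft_force: [0.1, 0.0, -0.6]
grip_width: 34.1
```

Request:
play_rows:
  increments:
    - [0,0,0,0]
    - [0,0,0,0]
    - [0,0,0,0]
    - [0,0,0,0]
  jaw: 0

```text
time: 32.62
tool_pos: [478.4, -83.4, 39.9]
eef_rot: [3.137, -0.161, 0.003]
ft_force: [0.1, 1.2, 6.6]
grip_width: 12.8
```

```bash
python3 ob.py
```

```text
32.625 F [0.137 1.192 6.562] T [0.081 0.208 0.059] Ttool [ 0.059 -0.215 -0.059] p [478.389 -83.441  39.863] z-axis [ 0.002 -0.    -1.   ] q6 3.0714286413198852 w 12.824684679156947 Fx_m 0.013515625268959122
```

Request:
play_rows:
  increments:
    - [0,0,-0.8,0]
    - [0,0,-1.4,0]
    - [-0.5,0,-1.4,0]
    - [-1,0,-1.4,0]
    - [-1.5,0,-1.4,0]

```text
time: 33.25
tool_pos: [476.4, -83.3, 40.2]
eef_rot: [3.137, -0.161, 0.0]
ft_force: [2.2, 0.5, -1.5]
grip_width: 13.1
```

```bash
python3 ob.py
```

```text
33.25 F [ 2.21   0.46  -1.457] T [-0.01  -0.411  0.051] Ttool [ 0.033  0.41  -0.051] p [476.4   -83.298  40.247] z-axis [ 0. -0. -1.] q6 3.0713388051198107 w 13.14724577592448 Fx_m 2.150736444168702
```

Request:
play_rows:
  increments:
    - [-0.5,0,0,0]
    - [-1,0,0,0]

```text
time: 33.5
tool_pos: [475.2, -83.1, 40.3]
eef_rot: [3.137, -0.161, -0.0]
ft_force: [1.8, -0.8, -2.2]
grip_width: 13.2
```

```bash
python3 ob.py
```

```text
33.5 F [ 1.845 -0.783 -2.232] T [-0.032 -0.353 -0.06 ] Ttool [0.004 0.354 0.06 ] p [475.231 -83.141  40.273] z-axis [-0. -0. -1.] q6 3.0711575679033323 w 13.1786542629628 Fx_m 1.915953869591887
```

Request:
play_rows:
  increments:
    - [-0.5,0,0,0]
    - [-1,0,0,0]

```text
time: 33.75
tool_pos: [474.2, -83.0, 40.3]
eef_rot: [3.137, -0.161, 0.0]
ft_force: [2.3, 0.1, -1.3]
grip_width: 13.0
```

```bash
python3 ob.py
```

```text
33.75 F [ 2.295  0.127 -1.328] T [-0.063 -0.382 -0.019] Ttool [-0.024  0.386  0.019] p [474.245 -83.047  40.315] z-axis [ 0. -0. -1.] q6 3.0710659703266123 w 13.002920620661868 Fx_m 2.2698279961553394
```

Request:
play_rows:
  increments:
    - [-0.5,0,0.4,0]
    - [-1,0,0.4,0]
    - [-1.5,0,0.4,0]

```text
time: 34.12
tool_pos: [473.0, -82.9, 40.0]
eef_rot: [3.137, -0.161, 0.001]
ft_force: [1.4, -0.2, -1.2]
grip_width: 12.8
```

```bash
python3 ob.py
```

```text
34.125 F [ 1.417 -0.181 -1.153] T [-0.038 -0.479 -0.021] Ttool [0.011 0.481 0.021] p [473.012 -82.921  40.046] z-axis [ 0.001 -0.    -1.   ] q6 3.0707595235295404 w 12.775104366635622 Fx_m 1.428152329616012
```

Request:
play_rows:
  increments:
    - [-0.5,0,0,0]
    - [-1,0,0,0]

```text
time: 34.38
tool_pos: [471.9, -82.8, 40.0]
eef_rot: [3.137, -0.161, 0.001]
ft_force: [2.1, 0.3, -1.2]
grip_width: 13.0
```

```bash
python3 ob.py
```

```text
34.375 F [ 2.058  0.271 -1.23 ] T [-0.083 -0.573  0.032] Ttool [-0.024  0.579 -0.032] p [471.931 -82.803  39.989] z-axis [ 0. -0. -1.] q6 3.0706553203606806 w 12.957337841947062 Fx_m 2.0195471861213203
```

Request:
play_rows:
  increments:
    - [-0.5,0,0,0]
    - [-1,0,0,0]

```text
time: 34.62
tool_pos: [470.9, -82.7, 40.0]
eef_rot: [3.137, -0.161, 0.0]
ft_force: [2.9, -0.8, -1.0]
grip_width: 12.8
```

```bash
python3 ob.py
```

```text
34.625 F [ 2.895 -0.79  -0.973] T [-0.029 -0.577  0.04 ] Ttool [ 0.03   0.577 -0.04 ] p [470.907 -82.682  39.97 ] z-axis [ 0. -0. -1.] q6 3.070502723856952 w 12.751648513570032 Fx_m 2.9608538369406276
```

Request:
play_rows:
  increments:
    - [-3,0,0,0]
    - [-7,0,0,0]
    - [-11,0,0,0]
    - [-15,0,0,0]
    - [-19,0,0,0]
    - [-23,0,0,0]
    - [-27,0,0,0]
    - [-31,0,0,0]
    - [-35,0,0,0]
    - [-39,0,0,0]
    - [-43,0,0,0]
    - [-45,0,0,0]
    - [-45,0,0,0]

```text
time: 36.25
tool_pos: [425.4, -78.0, 39.9]
eef_rot: [-3.137, 0.161, 0.002]
ft_force: [-1.1, 0.8, 2.4]
grip_width: 13.0
```

```bash
python3 ob.py; python3 - <<'E'
from h import *
from station import robot,viewer
import cv2
for n in ("scene","top"):
    f=viewer.grab_frame(n)
    c=f["pixels"][:,:,::-1]; c=c[140:260,260:400] if n=="scene" else c[140:270,220:400]
    cv2.imwrite(f"pics/{n}11.png",cv2.resize(c,None,fx=4.4,fy=4.4,interpolation=cv2.INTER_CUBIC))
E
```

```text
36.25 F [-1.076  0.788  2.379] T [0.003 0.046 0.004] Ttool [-0.002 -0.046 -0.004] p [425.418 -77.982  39.86 ] z-axis [-0.001  0.    -1.   ] q6 3.063156035572881 w 13.028671241065837 Fx_m -1.1511827089739612
```

View pics/top11.png

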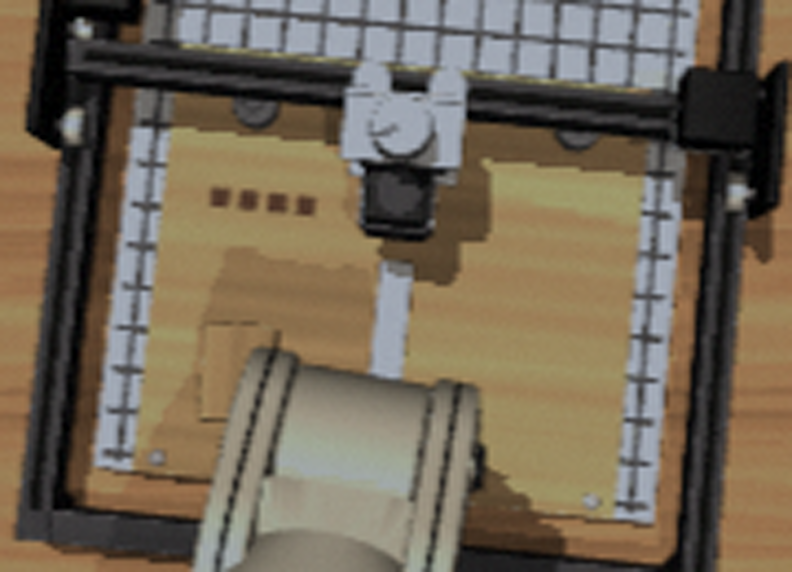

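The blade's tip is clear of the head at about (395,262). The knob mark has turned roughly 109° anticlockwise in all, as intended. Now I'll release the gauge.

Request:
play_rows:
  increments:
    - [0,0,-0.5,0]
    - [0,0,-0.5,0]

```text
time: 36.6
tool_pos: [425.9, -78.0, 40.2]
eef_rot: [-3.137, 0.161, 0.001]
ft_force: [-0.2, -0.7, -1.2]
grip_width: 13.1
```

Request:
play_rows:
  increments:
    - [0,0,0,0]
    - [0,0,0,0]
    - [0,0,0,0]
    - [0,0,-30,0]
    - [0,0,-80,0]
    - [0,0,-130,0]
    - [0,0,-180,0]
    - [0,0,-180,0]
  jaw: 0.4

```text
time: 37.6
tool_pos: [428.9, -78.6, 224.6]
eef_rot: [3.136, -0.161, 0.015]
ft_force: [1.0, -0.8, -0.8]
grip_width: 34.2
```

Request:
play_rows:
  increments:
    - [0,50,0,0]
    - [0,105,0,0]
    - [-20,165,0,0]
    - [-50,220,0,0]
    - [-50,230,0,0]
    - [-50,230,0,0]

```text
time: 38.35
tool_pos: [352.2, -301.8, 219.3]
eef_rot: [-3.136, 0.164, 0.002]
ft_force: [-0.6, 0.1, 0.4]
grip_width: 33.8
```

```bash
python3 ob.py; python3 - <<'E'
from h import *
from station import robot,viewer
import cv2
for n in ("scene","top"):
    f=viewer.grab_frame(n); pickle.dump(f,open(f"{n}12.pkl","wb"))
    c=f["pixels"][:,:,::-1]; c=c[140:280,240:440] if n=="scene" else c[140:270,220:400]
    cv2.imwrite(f"pics/{n}12.png",cv2.resize(c,None,fx=4,fy=4,interpolation=cv2.INTER_CUBIC))
E
```

```text
38.35 F [-0.584  0.092  0.439] T [-0.004 -0.054  0.051] Ttool [ 0.001  0.054 -0.051] p [ 352.242 -301.8    219.344] z-axis [-0.001  0.002 -1.   ] q6 2.5373587926522716 w 33.77907003644825 Fx_m -0.5901974177270249
```

View pics/top12.png

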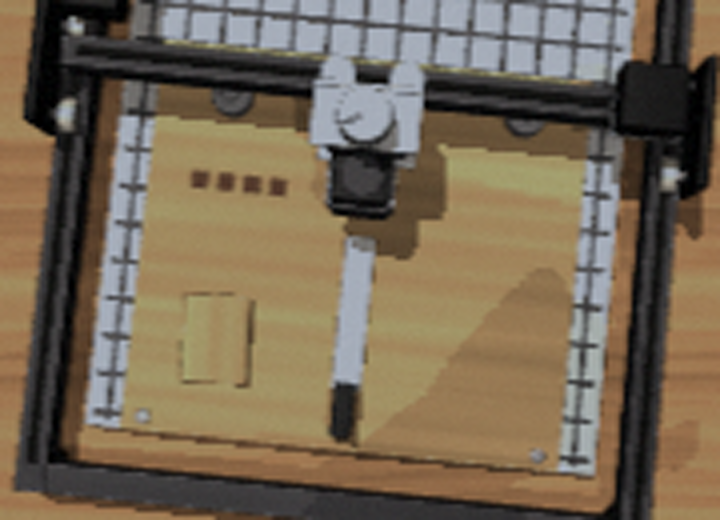

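View pics/scene12.png

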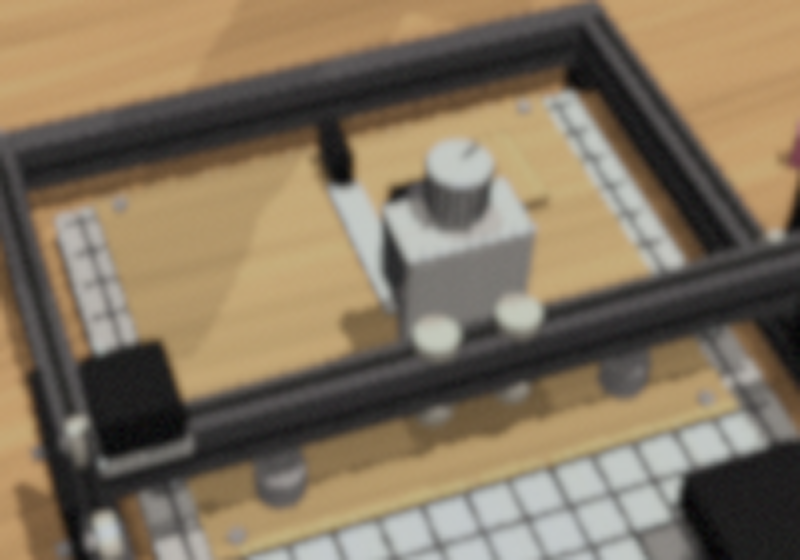

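The gauge lies flat in front of the head, with its tip at (361,238) and the grip's end at (342,440), inside the sheet's edge. The offcut and weights are where they were.

```bash
python3 -c "
from station import robot
print(robot.job_done(), robot.observe()['time'])"
```

```text
the job is handed in; nothing more can be done
the job is handed in; nothing more can be done
```

The focus height is set and the job is handed in at about 38 s of the 72 s. At the final setting the blade dragged with 1.4 to 3.0 N, about 2.1 N on average, against the 1 to 4 N asked.

- **Finding the setting:** I slid the blade under the nozzle and lifted it to feel the gap, then turned the knob anticlockwise by 117°. The first pull read about 5 N, too tight. I backed off 26°, where the blade was loose at about 0.3 N, then turned 18° down again to the final setting, about 109° in all.
- **Drawing out:** I pulled the gauge out against the drag and released it flat on the sheet. By the last pictures its tip is about 31 mm in front of the nozzle axis and the grip is inside the sheet's edge. The offcut and weights look unmoved, and the robot is clear.

**What disagreed:**
- The gap I felt by lifting the blade (about 3.3 mm) came out too large, so the first setting nipped at roughly 5 N of pull for a few seconds. That is over the 4 N asked, which may count against "never clamp it hard".
- Single force readings carry about ±0.6 N of noise.
- The final pulls were made with the grip held up by about 1 N, so the 2.1 N is only approximate.

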